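# Put the viewing gear away at the mineral desk

### The job

Put the viewing gear away on the mineral desk: press the round plate in the top of the chequered wooden plinth so that its hidden drawer springs open, lay the folding loupe in the drawer, and push the drawer shut until it latches. Hang the head lamp astride the wooden rail, band across the bar with one pad on each side and clear of the posts, and let it rest there. Set both things down without dropping them, and leave the toy figure and the white stone where they are.

Things in the scene. Friction and masses are not known exactly. Their poses are not given: they have to be found in the camera images.
- plinth: Fixed chequered wooden block 200 x 180 x 65 mm on the desk, origin under its centre. x points from the drawer front (at x = -100 mm) to its back, y along its width, z up. On its top, centred 58 mm behind its middle, a clear stand with an upright blue crystal reaching 200 mm above the desk.
- latch_top (a point): Centre of the top of the press plate: dark wooden disc 28 mm across, 5.5 mm proud of the plinth's top, 50 mm behind its front edge. Pressed straight down it gives up to 6 mm against a spring (2 N at first, about 4 N at the bottom) and frees the drawer after 1 to 5 mm. It springs back. Axes as the plinth's.
- drawer (a joint): How far the drawer is out, m: 0 shut and latched, 0.095 fully out. No handle. Once freed, a soft spring (3 N shut, 1 N out) slides it fully out along the plinth's -x within about a second. To shut it push its front with up to about 10 N; it gives up to 3 mm past flush, clicks in near 0 and stays; let go too early, it slides out again.
- drawer_front (a point): Centre of the drawer's front face (162 mm wide, 45 mm tall, dark wood, lower edge 6 mm above the desk). Moves with the drawer; flush with the plinth's front when shut. The face looks along -x; axes as the plinth's.
- drawer_in (a point): Centre of the drawer's inner floor, 12 mm above the desk, 57 mm behind the front face; moves with the drawer. Inside: 94 mm in x (the travel) by 148 mm in y, walls 29 mm high (front 39 mm). Fully out, the floor from -47 to +38 mm in x stands clear of the plinth. 41 mm of height is free under the plinth's top. Axes as the plinth's.
- loupe_mid (a point): Middle of the folding loupe's case, 12 mm above its underside: bright steel block 46 mm long (x), 24 mm wide (y), 24 mm high (z), with a black lens ring reaching 10 mm further from its +x end. 50 to 100 g. It lies on the desk in front of the rail; take it across its 24 mm width.
- loupe: The same loupe; origin at the centre of the case's underside, axes as loupe_mid.
- lamp_box (a point): Middle of the dark lamp box on the head lamp's crown, the place to grasp: 26 (x) x 30 (y) x 40 (z) mm. The head lamp is a rigid light grey over-the-head band, 0.15 to 0.29 kg, standing on two pads, 156 mm high; this point is 136 mm above the pads' undersides, 20 mm above the band's top face. x along the band's span (148 mm overall), y along its 30 mm width, z up.
- band_under (a point): Middle of the underside of the band at the crown, 26 mm below lamp_box, 110 mm above the pads' undersides. Flat for 64 mm along x; this rests on the bar. The pads (18 x 50 x 50 mm) are at the ends of the span, 110 mm free between them. Axes as lamp_box.
- headlamp: The whole head lamp; origin between the pads' undersides, axes as lamp_box.
- bar_mid (a point): Middle of the flat top of the wooden rail's bar, 150 mm above the desk. The bar is 18 mm wide (x), 18 mm thick, runs level along y, on thin steel posts 110 mm to either side of this point, each on a foot 90 x 34 x 10 mm. Fixed. z up.
- rail: The rail; origin on the desk below bar_mid, same axes.
- figure: Bystander: big-headed toy figure standing on a round base 68 mm across, 117 mm tall, origin under its centre.
- quartz: Bystander: white stone 42 x 34 x 35 mm lying to one side of the loupe, origin under its centre.
Not all that is in view belongs to the job. There is more than one size of the loupe; the job needs the largest.

How it is judged:
On the way, in this order (a step that is already met when the one before it is completed fails the run):
1. the latch is pressed and the drawer springs open (value of joint drawer above 0.08 m), for 0.2 s.
2. the loupe lies in the open drawer, let go (x of loupe_mid in the frame of drawer_in between -0.045 and 0.045 m and y of loupe_mid in the frame of drawer_in between -0.074 and 0.074 m and z of loupe_mid in the frame of drawer_in between 0 and 0.032 m and value of joint drawer above 0.05 m and contact force between the fingers and loupe below 0.1 N and linear speed of loupe below 0.05 m/s), for 0.2 s.
3. the drawer is shut with the loupe inside (x of loupe_mid in the frame of drawer_in between -0.045 and 0.045 m and y of loupe_mid in the frame of drawer_in between -0.074 and 0.074 m and z of loupe_mid in the frame of drawer_in between 0 and 0.032 m and value of joint drawer below 0.006 m), for 0.2 s.
At the end, for the whole second after the job is handed in: Loupe at rest in the drawer; drawer latched (within 6 mm of flush); head lamp at rest astride the bar, crown of its band on the flat top: within 32 mm across and 70 mm along from the bar's middle, upright within 0.2 rad, span square to the bar within 0.45 rad (all of step 3 and x of band_under in the frame of bar_mid between -0.032 and 0.032 m and y of band_under in the frame of bar_mid between -0.07 and 0.07 m and z of band_under in the frame of bar_mid between -0.006 and 0.009 m and angle between band_under's own z axis and vertical below 0.2 rad and angle between the x axis of band_under and the x axis of bar_mid, either way round below 0.45 rad and contact force between headlamp and rail above 0.5 N and linear speed of each of headlamp, loupe below 0.03 m/s and angular speed of headlamp below 0.3 rad/s); the robot touches nothing.
It fails at once if the loupe is dropped (falls freely by more than about 35 mm) (contact force between the fingers and loupe below 0.05 N and linear speed of loupe above 0.8 m/s).
It fails at once if the head lamp is dropped (falls freely by more than about 35 mm) (contact force between the fingers and headlamp below 0.05 N and linear speed of headlamp above 0.8 m/s).
It fails at once if the figure or the white stone is moved by more than 40 mm (distance of any of figure, quartz from where it was at the start of the episode above 0.04 m).
It fails at once if the figure is tipped over (angle between figure's own z axis and vertical above 0.6 rad).
It also fails if it takes over 72 s, if anything falls off the work surface, if the arm or the gripper's body presses on something with over 40 N, if the wrist force passes 120 N, or if a joint passes its speed limit or range.

### The arm

A 6-joint arm with a two-finger parallel gripper is mounted at the origin on the work surface. World frame = base frame: x ahead of the robot, y to its left, z up, the work surface at z = 0. Lengths are in m, angles in rad, forces in N, time in s.
With the tool pointing down it reaches from about 0.35 to 0.725 m from the base axis. Payload 6 kg.
Tool frame: the origin (TCP) lies at the very end of the fingers, on their centre line; the grasp point (between the pads) lies 19 mm behind it; z points along the fingers, y is the line along which they close (so a half turn about z gives the same grasp; the last joint's range is limited). The gripper opens to 85 mm and grips with 20 to 120 N. Pads are 22 mm wide; open, the fingers measure 114 mm over their backs; the gripper's body (76 mm by 85 mm) begins 54 mm behind the grasp point. The pads swing forward as they close: fully open they stand 13 mm farther back than shut.
Start: joints at [-0.921, 0.04, 0.085, 0, -1.615, -0.334], TCP at [0.186, -0.57, 0.231] pointing down, gripper open.
Joint ranges: [-2.56, 2.56], [-1.29, 2.01], [-1.08, 1.49], [-3.29, 1.98], [-2.81, -0.18], [-2.99, 2.99]. Speed limits (rad/s): [2.57, 2.57, 3.01, 3.14, 3.14, 3.14].

### API

Orientations are given as a unit quaternion [x, y, z, w].
In Python, from workcell import env gives the robot as it stands.
- The arm moves only by the tool send_rows, never from a script. Its argument "motion" is a list of rows, each a list of 7 numbers: the shift along the tool's x, y, z in units of 120 mm (1.0 is 120 mm), then the turn, a rotation vector about the tool's x, y, z in units of pi rad (1.0 is pi rad), then the closure, from -1 (fully open) to 1 (shut), so that 0 is half open. A call has 1 to 12 rows; each row shifts and turns the commanded pose from where the row before left it, along the tool's axes as they then stand; what a row does not reach is not made up. A row lasts 1/8 s, in which the tool goes at most 62.5 mm and 10.7 degrees, less where a joint would pass 70% of its speed; a pose out of reach is approached as far as the arm can. A call with a number of a shift or a turn outside -1 to 1 is refused whole. A call with a gripper value outside its range is refused whole. The fingers move at their own pace and stop on an object; the grip force is fixed at half the most. Time passes only in rows, so rows that do not move let the fingers close. It gives the time, the measured TCP pose, the force, the opening and the grip force at its end, in the units of the state.
- env.state(): the state, without advancing time (a new reading comes with each control period).
- env.grab_frame(name): name is "scene" or "top" or "wrist"; returns a dict with "img" (420x560x3 uint8, red, green, blue), "K" (3x3 intrinsics, pixels), "origin" and "orientation" of the camera in the world; the wrist camera has in their place "hand_eye" (4x4, takes a point from camera to tool coordinates, whose origin is the TCP and whose axes are the flange's). Camera axes: x right, y down, z forward; pixel columns grow to the right and rows downward; lengths in m; the calibration is good to about 2 mm. A picture is of the moment at which its call begins: read the wrist's pose just before it. There is no depth.
- env.job_done(): hands the job in; it is judged then, once.
The state is a dict: "clock": time; "joints": joint angles; "qd": joint speeds; "joint_efforts": joint torques, N m; "position": TCP position; "orientation": TCP orientation; "force": force on the tool from outside, world axes, zero at the start; "ft_torque": the same for the moment, N m; "width": finger opening in m; "finger_force": force on a finger pad.
Only numpy, scipy, OpenCV 4.12 (cv2) and the standard library are available. Lean on these libraries where they do the work, as an engineer would, in place of code of your own. Each camera call takes 0.05 s, during which the arm holds its last target. There are 200 camera calls.

## Working session

There is one attempt and no reset: what is moved stays moved. The work goes in short steps, Python scripts to look and compute and a tool call to move; the robot and the scene stay as the last step left them, time stands still between calls to the robot, and variables do not carry over. Pictures are saved under pics/ and viewed, at most 12 in all, crops included, and the job is handed in when it is done.

Besides the shell and the picture viewer there is one more tool, called by a JSON object that holds its "op" and its "data". send_rows: Moves the arm, as the interface text tells. Shifts and turns lie within -1 to 1; 1 stands for 120 mm of shift or pi rad of turn. Its arguments: {"type":"object","properties":{"motion":{"type":"array"}},"required":["motion"]}

```bash
mkdir -p pics; ls; python3 - <<'E'
from workcell import env
import cv2,numpy as np
for n in("top","scene"):
    f=env.grab_frame(n);cv2.imwrite(f"pics/{n}0.png",f["img"][:,:,::-1]);np.savez(f"pics/{n}0.npz",**f)
    print(n,np.round(f["K"],1).tolist(),f["origin"],f["orientation"])
f=env.grab_frame("wrist");print(f["K"],f["hand_eye"])
s=env.state();print(s)
E
```

```text
pics
top [[483.6, 0.0, 283.6], [0.0, 483.6, 209.3], [0.0, 0.0, 1.0]] [0.39720865 0.05941416 1.30156529] [-0.69542671  0.71515583 -0.05238046  0.04679867]
scene [[393.3, 0.0, 278.5], [0.0, 393.3, 203.8], [0.0, 0.0, 1.0]] [0.93857303 0.65764287 0.72320809] [ 0.23459739  0.87700407 -0.40349931 -0.11408873]
[[293.04110649   0.         279.60849162]
 [  0.         293.04110649 208.06370564]
 [  0.           0.           1.        ]] [[-4.26346906e-04 -9.51653889e-01 -3.07172092e-01  7.89801552e-02]
 [ 9.99999182e-01 -3.53580273e-05 -1.27842979e-03  8.49301702e-04]
 [ 1.20576168e-03 -3.07172385e-01  9.51653126e-01 -1.42466959e-01]
 [ 0.00000000e+00  0.00000000e+00  0.00000000e+00  1.00000000e+00]]
{'clock': 0.15, 'joints': array([-9.21288099e-01,  4.06959114e-02,  8.40452366e-02, -3.32660988e-04,
       -1.61547459e+00, -3.33721458e-01]), 'qd': array([-0.00098774, -0.00134852,  0.00356242,  0.00050666, -0.00099002,
        0.00090507]), 'joint_efforts': array([-1.38233256e-03, -3.68612051e+01,  3.47695041e+01,  6.93621933e+00,
       -4.36909148e-03, -8.24117819e-06]), 'position': array([ 0.18633632, -0.5700768 ,  0.23049925]), 'orientation': array([-1.57245337e-01,  9.87559332e-01,  6.64215469e-04, -1.67171390e-04]), 'force': array([ 0.08610475, -0.40114794,  0.04979921]), 'ft_torque': array([ 0.02845   , -0.00379965,  0.02133463]), 'finger_force': 0.0, 'width': 0.08534310791384755}
```

View pics/top0.png

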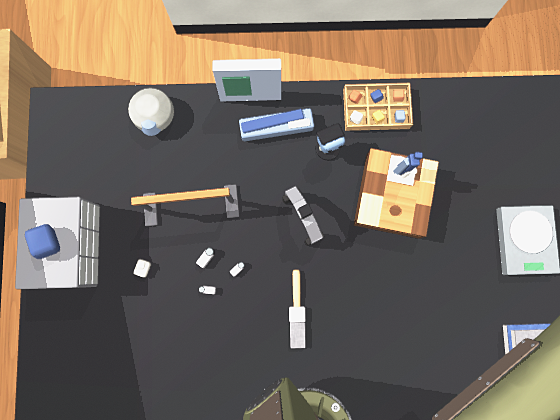

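View pics/scene0.png

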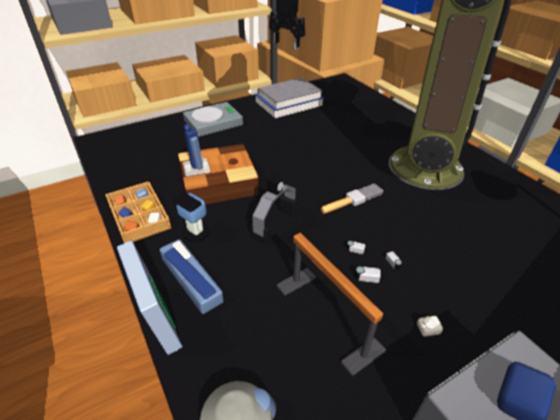

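```bash
cat > h.py <<'E'
from workcell import env
import cv2,numpy as np
from scipy.spatial.transform import Rotation as R
def pose(f,s=None):
    if "origin" in f: return R.from_quat(f["orientation"]).as_matrix(),np.array(f["origin"])
    Rt=R.from_quat(s["orientation"]).as_matrix();H=np.array(f["hand_eye"])
    return Rt@H[:3,:3],Rt@H[:3,3]+s["position"]
def cast(f,uv,z,s=None):
    Rc,o=pose(f,s);uv=np.atleast_2d(np.array(uv,float))
    d=np.c_[uv,np.ones(len(uv))]@np.linalg.inv(f["K"]).T@Rc.T
    return o+d*((z-o[2])/d[:,2])[:,None]
def proj(f,p,s=None):
    Rc,o=pose(f,s);q=(np.atleast_2d(p)-o)@Rc@np.array(f["K"]).T
    return q[:,:2]/q[:,2:]
def grab(n,tag=None):
    s=env.state();f=env.grab_frame(n)
    if tag: cv2.imwrite(f"pics/{tag}.png",f["img"][:,:,::-1])
    return f,s
E
python3 - <<'E'
from h import *
f=dict(np.load("pics/top0.npz"))
im=f["img"];c=im[130:310,120:445,::-1]
cv2.imwrite("pics/crop0.png",cv2.resize(c,None,fx=2.4,fy=2.4,interpolation=cv2.INTER_CUBIC))
print("bar",cast(f,[[132,200],[229,193]],.15)); print("plate",cast(f,[395,210],.07)); print("crystal base",cast(f,[403,170],.065))
g=im.min(2)
m=((g>110)&(im.max(2).astype(int)-g<40)).astype(np.uint8)
cs,_=cv2.findContours(m,cv2.RETR_EXTERNAL,cv2.CHAIN_APPROX_SIMPLE)
for c in cs:
    r=cv2.minAreaRect(c)
    if 30<cv2.contourArea(c)<1500 and 120<r[0][0]<340 and 180<r[0][1]<310:
        bp=cast(f,cv2.boxPoints(r),.024); e=[bp[1]-bp[0],bp[2]-bp[1]]
        print(np.round(r[0],0),cv2.contourArea(c),"c",bp.mean(0).round(3),[(round(np.linalg.norm(v)*1000),round(np.degrees(np.arctan2(v[1],v[0])))) for v in e])
E
```

```text
bar [[0.59251217 0.41203719 0.15      ]
 [0.60323061 0.17859709 0.15      ]]
plate [[ 0.56144127 -0.23955718  0.07      ]]
crystal base [[ 0.66706455 -0.26813364  0.065     ]]
[207. 289.] 100.0 c [0.372 0.252 0.024] [(20, -6), (42, -97)]
[297. 310.] 704.0 c [0.316 0.019 0.024] [(42, -92), (196, 178)]
[237. 269.] 99.0 c [0.424 0.175 0.024] [(40, -46), (19, -136)]
[142. 268.] 197.0 c [0.433 0.422 0.024] [(43, -20), (36, -112)]
[205. 257.] 174.5 c [0.456 0.257 0.024] [(53, -38), (27, -128)]
[150. 214.] 167.5 c [0.574 0.402 0.024] [(31, -87), (57, -175)]
[304. 214.] 546.5 c [ 0.564 -0.007  0.024] [(38, -64), (158, -155)]
[231. 201.] 233.5 c [0.605 0.187 0.024] [(32, -87), (87, -176)]
```

View pics/crop0.png

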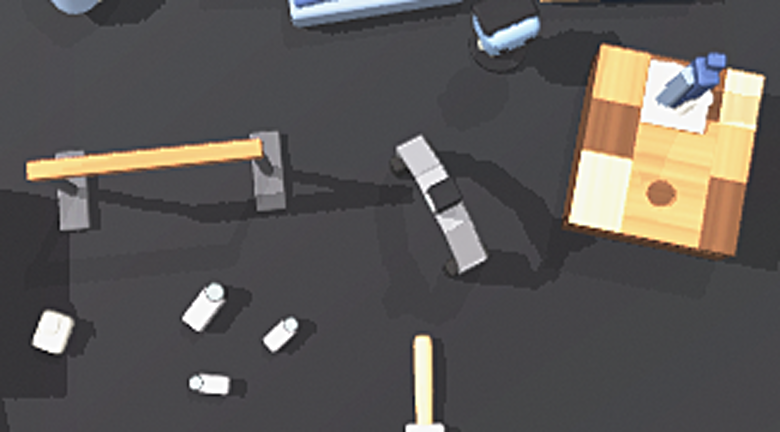

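```bash
cat >> h.py <<'E'
def plan(p,ang):
    """yaw (about tool z, units) to bring tool x to world angle ang (deg), then shift in tool units"""
    s=env.state();T=R.from_quat(s["orientation"]).as_matrix()
    xa=np.degrees(np.arctan2(T[1,0],T[0,0]));dy=(ang-xa+180)%360-180
    a=np.radians(ang);X=np.array([np.cos(a),np.sin(a),0]);Z=np.array([0,0,-1.]);D=np.array([X,np.cross(Z,X),Z])
    w=(D.T@T.T);tilt=np.degrees(np.arccos(np.clip(-T[2,2],-1,1)))
    print("xang %.1f tilt %.2f yaw units %.4f shift"%(xa,tilt,-dy/180),(D@(np.array(p)-s["position"])/.12).round(3),"pos",s["position"].round(4),"j",s["joints"].round(2))
E
python3 - <<'E'
from h import *
f=dict(np.load("pics/top0.npz"))
c=lambda *a:np.array(a)/2.4+[120,130]
q=cast(f,[c(602,45),c(765,75),c(737,255),c(565,225)],.065)
print(q.round(3)); 
for i in range(4):
    v=q[(i+1)%4]-q[i];print(np.linalg.norm(v).round(3),np.degrees(np.arctan2(v[1],v[0])).round(1))
pl=cast(f,c(661,193),.0705)[0];print("centre",q.mean(0),"plate",pl)
lb=cast(f,c(444,193),.15)[0];print("lamp",lb)
print("bar",cast(f,[c(28,170),c(262,148)],.15))
xa=-20;
plan([pl[0],pl[1],.12],165)
E
```

```text
[[ 0.726 -0.187  0.065]
 [ 0.688 -0.364  0.065]
 [ 0.492 -0.319  0.065]
 [ 0.529 -0.137  0.065]]
0.181 -102.3
0.201 167.2
0.186 78.4
0.204 -14.3
centre [ 0.60887374 -0.2515531   0.065     ] plate [ 0.56026363 -0.24044352  0.0705    ]
lamp [ 0.55573459 -0.00343427  0.15      ]
bar [[0.5905018  0.41280621 0.15      ]
 [0.60648822 0.17815371 0.15      ]]
xang -161.9 tilt 0.08 yaw units 0.1839 shift [-2.299  3.46   0.921] pos [ 0.1863 -0.5701  0.2305] j [-0.92  0.04  0.08 -0.   -1.62 -0.33]
```

{"op": "send_rows", "data": {"motion": [[0,0,0,0,0,0.0425,1],[0,0,0,0,0,0.0425,1],[0,0,0,0,0,0.0425,1],[0,0,0,0,0,0.0425,1],[-0.27,0.37,0.05,0,0,0,1],[-0.27,0.37,0.05,0,0,0,1],[-0.27,0.37,0.05,0,0,0,1],[-0.27,0.37,0.05,0,0,0,1],[-0.27,0.37,0.05,0,0,0,1],[-0.27,0.37,0.05,0,0,0,1],[-0.27,0.37,0.05,0,0,0,1],[-0.27,0.37,0.05,0,0,0,1]]}}

```text
clock: 1.65
position: [0.5174, -0.2782, 0.1829]
orientation: [0.109, 0.994, 0.0, -0.0]
force: [1.1, -1.0, 0.5]
width: 0.0002
finger_force: 0.0
```

```bash
python3 - <<'E'
from h import *
plan([.5602,-.2406,.085],167.5)
E
```

```text
xang 167.5 tilt 0.01 yaw units 0.0000 shift [-0.28   0.383  0.816] pos [ 0.5174 -0.2782  0.1829] j [-0.15  0.01 -0.04 -0.   -1.53 -1.64]
```

{"op": "send_rows", "data": {"motion": [[-0.28,0.38,0.0,0,0,0,1],[0,0,0.27,0,0,0,1],[0,0,0.27,0,0,0,1],[0,0,0.2,0,0,0,1],[0,0,0,0,0,0,1],[0,0,0,0,0,0,1]]}}

```text
clock: 2.4
position: [0.5595, -0.2427, 0.0958]
orientation: [0.109, 0.994, -0.0, 0.001]
force: [0.2, -0.1, 0.6]
width: -0.0002
finger_force: 0.0
```

```bash
python3 - <<'E'
from h import *
plan([.5602,-.2406,.065],167.5)
E
```

```text
xang 167.5 tilt 0.08 yaw units 0.0000 shift [-0.002  0.018  0.256] pos [ 0.5595 -0.2427  0.0958] j [-0.08  0.09 -0.11  0.   -1.37 -1.71]
```

{"op": "send_rows", "data": {"motion": [[0,0.015,0.12,0,0,0,1],[0,0,0.07,0,0,0,1],[0,0,0.065,0,0,0,1],[0,0,0,0,0,0,1],[0,0,0,0,0,0,1]]}}

```text
clock: 3.02
position: [0.5595, -0.2408, 0.0646]
orientation: [0.109, 0.994, -0.0, 0.0]
force: [-1.5, 1.7, 6.2]
width: -0.0001
finger_force: 2.7
```

{"op": "send_rows", "data": {"motion": [[0,0,-0.3,0,0,0,1],[0,0,-0.4,0,0,0,1],[0.3,0,-0.3,0,0,0,-1],[0.3,0,-0.1,0,0,0,-1],[0,0,0,0,0,0,-1],[0,0,0,0,0,0,-1]]}}

```text
clock: 3.78
position: [0.4892, -0.225, 0.1952]
orientation: [0.109, 0.994, 0.0, -0.0]
force: [-0.2, 0.8, -0.3]
width: 0.0718
finger_force: 0.0
```

```bash
python3 - <<'E'
from h import *
f,s=grab("wrist");a=f["img"]
g,_=grab("top");b=g["img"][130:340,330:460]
b=cv2.resize(b,(260,420))
cv2.imwrite("pics/w1.png",np.hstack([a[:,:500],b])[:,:,::-1]);np.savez("pics/top1.npz",**g)
# predicted drawer front/inside in wrist view
t=np.radians(-12.5);X=np.array([np.cos(t),np.sin(t),0]);Y=np.array([-X[1],X[0],0]);C=np.array([.609,-.2516,0])
for n,x,y,z in[("front",-195,-81,51),("frontR",-195,81,51),("in",-138,0,12)]:
    p=C+X*x/1e3+Y*y/1e3+[0,0,z/1e3];print(n,p.round(3),proj(f,p,s).round(),proj(g,p).round())
print(s["position"])
E
```

```text
front [ 0.401 -0.288  0.051] [[193. 121.]] [[416. 272.]]
frontR [ 0.436 -0.13   0.051] [[365. 121.]] [[354. 260.]]
in [ 0.474 -0.222  0.012] [[279. 173.]] [[385. 246.]]
[ 0.48917799 -0.22496885  0.19524479]
```

View pics/w1.png

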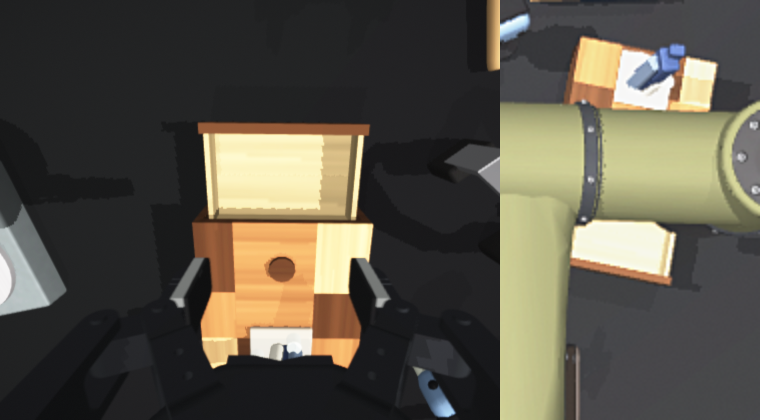

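```bash
python3 - <<'E'
from h import *
plan([.456,.257,.18],142)
E
```

```text
xang 167.5 tilt 0.11 yaw units 0.1416 shift [2.691 2.995 0.122] pos [ 0.4893 -0.225   0.1946] j [-0.06 -0.12 -0.14 -0.   -1.56 -1.73]
```

{"op": "send_rows", "data": {"motion": [[0,0,-0.1,0,0,0.047,-1],[0,0,-0.1,0,0,0.047,-1],[0,0,0,0,0,0.047,-1],[0.3,0.333,0,0,0,0,-1],[0.3,0.333,0,0,0,0,-1],[0.3,0.333,0,0,0,0,-1],[0.3,0.333,0,0,0,0,-1],[0.3,0.333,0,0,0,0,-1],[0.3,0.333,0,0,0,0,-1],[0.3,0.333,0,0,0,0,-1],[0.3,0.333,0.1,0,0,0,-1],[0.29,0.333,0.1,0,0,0,-1]]}}

```text
clock: 5.38
position: [0.4793, 0.2345, 0.1945]
orientation: [0.3, 0.954, 0.007, -0.015]
force: [0.9, -0.4, 1.0]
width: 0.0853
finger_force: 0.0
```

{"op": "send_rows", "data": {"motion": [[0,0,0.1,0,0,0,-1],[0,0,0,0,0,0,-1],[0,0,0,0,0,0,-1]]}}

```text
clock: 5.75
position: [0.4793, 0.232, 0.1842]
orientation: [0.302, 0.953, 0.008, -0.014]
force: [0.2, -0.2, 1.2]
width: 0.0856
finger_force: 0.0
```

```bash
python3 - <<'E'
from h import *
f,s=grab("wrist","w2");print(s["position"])
print(proj(f,[.456,.257,.024],s))
im=f["img"];g=im.min(2)
m=((g>120)&(im.max(2).astype(int)-g<40)).astype(np.uint8)
cs,_=cv2.findContours(m,cv2.RETR_EXTERNAL,cv2.CHAIN_APPROX_SIMPLE)
for c in cs:
    r=cv2.minAreaRect(c)
    if cv2.contourArea(c)>200:
        bp=cast(f,cv2.boxPoints(r),.024,s); e=[bp[1]-bp[0],bp[2]-bp[1]]
        print(np.round(r[0],0),cv2.contourArea(c),"c",bp.mean(0).round(3),[(round(np.linalg.norm(v)*1000),round(np.degrees(np.arctan2(v[1],v[0])))) for v in e])
E
```

```text
[0.47929168 0.23201992 0.1842465 ]
[[285.33827516 164.91058975]]
[114. 414.] 727.5 c [ 0.598 -0.125  0.024] [(56, 116), (63, 21)]
[  5. 368.] 322.0 c [ 0.462 -0.184  0.024] [(53, 100), (20, -1)]
[551. 354.] 543.5 c [0.849 0.396 0.024] [(37, 106), (98, 9)]
[310. 295.] 1130.5 c [0.601 0.193 0.024] [(31, 101), (84, 6)]
[394. 286.] 607.5 c [0.648 0.28  0.024] [(20, 84), (84, -6)]
[165. 286.] 605.0 c [0.492 0.06  0.024] [(83, 116), (19, 25)]
[475. 201.] 600.5 c [0.606 0.402 0.024] [(29, 92), (39, 5)]
[208. 184.] 698.0 c [0.425 0.178 0.024] [(45, 131), (21, 45)]
[457. 172.] 995.5 c [0.567 0.4   0.024] [(29, 91), (51, 5)]
[287. 165.] 1115.0 c [0.458 0.258 0.024] [(56, 142), (24, 52)]
[ 44. 191.] 3595.5 c [0.335 0.031 0.024] [(50, 92), (159, 3)]
[236.  98.] 783.0 c [0.374 0.255 0.024] [(41, 82), (20, -5)]
[415.  44.] 1870.0 c [0.434 0.421 0.024] [(38, 62), (45, -18)]
[550.  24.] 455.5 c [0.491 0.53  0.024] [(17, 55), (41, -20)]
```

View pics/w2.png

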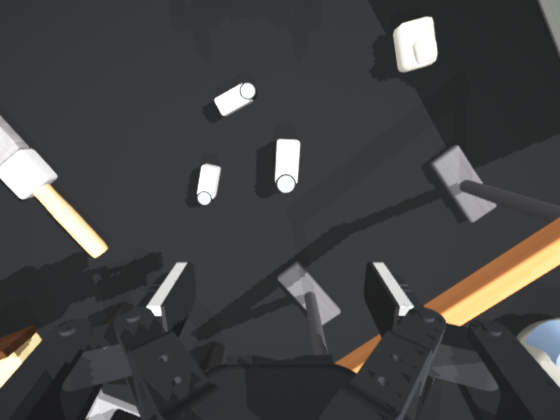

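```bash
cat >> h.py <<'E'
def untilt(ang):
    s=env.state();T=R.from_quat(s["orientation"]);a=np.radians(ang)
    D=R.from_matrix(np.c_[[np.cos(a),np.sin(a),0],[np.sin(a),-np.cos(a),0],[0,0,-1]])
    print("rotvec units",((T.inv()*D).as_rotvec()/np.pi).round(4))
E
python3 - <<'E'
from h import *
plan([.454,.261,.06],142);untilt(142)
E
```

```text
xang 144.8 tilt 1.84 yaw units 0.0158 shift [0.315 0.06  1.039] pos [0.4793 0.232  0.1846] j [ 0.81 -0.13 -0.15 -0.03 -1.55 -2.99]
rotvec units [ 0.0019 -0.01    0.0158]
```

{"op": "send_rows", "data": {"motion": [[0,0,0,0,0,-0.05,-1],[0,0,0,0,0,-0.05,-1],[0,0,0,0,0,-0.05,-1],[0,0,0,0,0,-0.05,-1],[0,0,0,0,0,-0.05,-1],[0,0,0,0,0,-0.05,-1],[0,0,0,0,0,-0.05,-1],[0,0,0,0,0,-0.05,-1],[0,0,0,0,0,-0.05,-1],[0,0,0,0,0,-0.05,-1],[0,0,0,0,0,-0.05,-1],[0,0,0,0,0,-0.05,-1]]}}

```text
clock: 7.3
position: [0.4793, 0.2321, 0.1848]
orientation: [-0.596, 0.803, 0.016, -0.001]
force: [-0.4, -1.5, 0.1]
width: 0.0854
finger_force: 0.0
```

{"op": "send_rows", "data": {"motion": [[0,0,0,0,0,-0.05,-1],[0,0,0,0,0,-0.05,-1],[0,0,0,0,0,-0.05,-1],[0,0,0,0,0,-0.05,-1],[0,0,0,0,0,-0.05,-1],[0,0,0,0,0,-0.05,-1],[0,0,0,0,0,-0.05,-1],[0,0,0,0,0,-0.034,-1],[0,0,0,0,0,0,-1],[0,0,0,0,0,0,-1]]}}

```text
clock: 8.55
position: [0.4791, 0.2324, 0.1842]
orientation: [0.945, -0.327, -0.014, -0.008]
force: [0.4, 0.1, -0.1]
width: 0.0854
finger_force: 0.0
```

```bash
python3 - <<'E'
from h import *
plan([.454,.261,.06],-38);untilt(-38)
E
```

```text
xang -38.1 tilt 1.86 yaw units -0.0007 shift [-0.312 -0.059  1.035] pos [0.4791 0.2324 0.1842] j [ 0.81 -0.13 -0.16 -0.03 -1.55  0.1 ]
rotvec units [-0.0015  0.0102 -0.0007]
```

{"op": "send_rows", "data": {"motion": [[0,0,0,-0.0015,0.0102,-0.0007,-1],[-0.312,-0.059,0,0,0,0,-1],[0,0,0.35,0,0,0,-1],[0,0,0.35,0,0,0,-1],[0,0,0.33,0,0,0,-1],[0,0,0.2,0,0,0,-1],[0,0,0,0,0,0,-1],[0,0,0,0,0,0,-1]]}}

```text
clock: 9.55
position: [0.4543, 0.2617, 0.0376]
orientation: [0.946, -0.324, 0.001, -0.0]
force: [0.4, -0.1, 0.2]
width: 0.0853
finger_force: 0.0
```

```bash
python3 - <<'E'
from h import *
plan([.454,.261,.005],-38);untilt(-38)
f,s=grab("wrist")
im=f["img"];g=im.min(2)
m=((g>120)&(im.max(2).astype(int)-g<40)).astype(np.uint8)
cs,_=cv2.findContours(m,cv2.RETR_EXTERNAL,cv2.CHAIN_APPROX_SIMPLE)
for c in cs:
    r=cv2.minAreaRect(c)
    if cv2.contourArea(c)>1000:
        bp=cast(f,cv2.boxPoints(r),.024,s); e=[bp[1]-bp[0],bp[2]-bp[1]]
        print(np.round(r[0],0),cv2.contourArea(c),"c",bp.mean(0).round(3),[(round(np.linalg.norm(v)*1000),round(np.degrees(np.arctan2(v[1],v[0])))) for v in e])
E
```

```text
xang -37.8 tilt 0.08 yaw units 0.0009 shift [0.002 0.006 0.272] pos [0.4543 0.2617 0.0376] j [ 0.91 -0.1  -0.41  0.   -1.26  0.  ]
rotvec units [-0.0003 -0.0003  0.0009]
[117. 398.] 1475.0 c [0.435 0.422 0.024] [(38, -128), (41, 134)]
[352. 325.] 1495.0 c [0.385 0.257 0.024] [(29, -99), (31, 167)]
[ 17. 244.] 1238.0 c [0.552 0.38  0.024] [(40, -54), (19, -128)]
[282. 241.] 3171.5 c [0.458 0.257 0.024] [(23, -128), (53, 144)]
[424. 196.] 2748.0 c [0.432 0.178 0.024] [(41, -49), (25, -145)]
```

Centre confirmed; descend and grip.

{"op": "send_rows", "data": {"motion": [[0,0,0.12,0,0,0,-1],[0,0,0.1,0,0,0,-1],[0,0,0.05,0,0,0,-1],[0,0,0,0,0,0,1],[0,0,0,0,0,0,1],[0,0,0,0,0,0,1],[0,0,0,0,0,0,1],[0,0,0,0,0,0,1],[0,0,0,0,0,0,1],[0,0,0,0,0,0,1]]}}

```text
clock: 10.85
position: [0.454, 0.2615, 0.0044]
orientation: [0.946, -0.324, 0.0, -0.0]
force: [-0.4, 0.2, 5.3]
width: 0.0228
finger_force: 61.2
```

{"op": "send_rows", "data": {"motion": [[0,0,-0.2,0,0,0,1],[0,0,-0.4,0,0,0,1],[0,0,-0.4,0,0,0,1],[0,0,-0.4,0,0,-0.0475,1],[0,0,-0.2,0,0,-0.0475,1],[0,0,0,0,0,-0.0475,1],[0.096,0.388,0,0,0,0,1],[0.096,0.388,0,0,0,0,1],[0.096,0.388,0,0,0,0,1],[0.096,0.388,0,0,0,0,1],[0.096,0.388,0,0,0,0,1],[0.096,0.388,0,0,0,0,1]]}}

```text
clock: 12.35
position: [0.4616, -0.0279, 0.1949]
orientation: [0.994, -0.106, -0.001, 0.0]
force: [0.9, -0.1, -0.1]
width: 0.0229
finger_force: 60.6
```

{"op": "send_rows", "data": {"motion": [[0.096,0.388,0,0,0,0,1],[0.096,0.388,0,0,0,0,1],[0.096,0.388,0,0,0,0,1],[0.096,0.388,0,0,0,0,1],[0,0,0,0,0,0,1],[0,0,0,0,0,0,1]]}}

```text
clock: 13.1
position: [0.4675, -0.218, 0.1949]
orientation: [0.994, -0.107, -0.001, -0.0]
force: [0.7, -0.5, 0.3]
width: 0.0228
finger_force: 60.6
```

```bash
python3 - <<'E'
from h import *
plan([.4665,-.218,.017],-12.5);untilt(-12.5);print(env.state()["width"])
f,s=grab("wrist","w3")
E
```

```text
xang -12.3 tilt 0.13 yaw units 0.0014 shift [-0.008  0.002  1.482] pos [ 0.4675 -0.218   0.1949] j [-0.05 -0.19 -0.19 -0.   -1.56  1.4 ]
rotvec units [0.     0.0007 0.0014]
0.022848147929069626
```

View pics/w3.png

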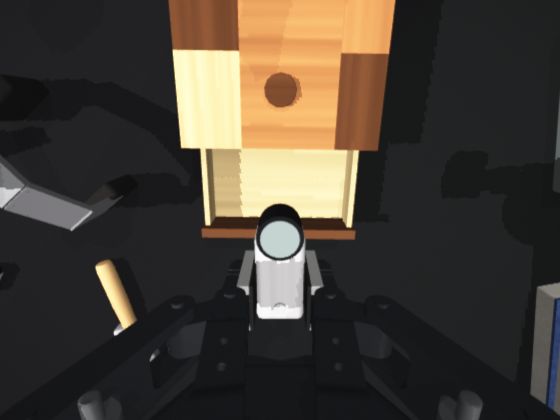

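{"op": "send_rows", "data": {"motion": [[0,0,0.35,0,0,0,1],[0,0,0.35,0,0,0,1],[0,0,0.35,0,0,0,1],[0,0,0.25,0,0,0,1],[0,0,0.1,0,0,0,1],[0,0,0.05,0,0,0,1],[0,0,0.025,0,0,0,1],[0,0,0,0,0,0,1],[0,0,0,0,0,0,1]]}}

```text
clock: 14.28
position: [0.4683, -0.2184, 0.0197]
orientation: [0.994, -0.106, 0.0, 0.0]
force: [0.4, -0.2, -1.9]
width: 0.0227
finger_force: 60.6
```

{"op": "send_rows", "data": {"motion": [[0,0,0.022,0,0,0,1],[0,0,0,0,0,0,1],[0,0,0,0,0,0,0.2],[0,0,0,0,0,0,0.0],[0,0,0,0,0,0,-0.1],[0,0,0,0,0,0,-0.1],[0,0,0,0,0,0,-0.1],[0,0,-0.2,0,0,0,-0.1],[0,0,-0.4,0,0,0,-0.1],[0,0,-0.4,0,0,0,-0.1],[0,0,-0.2,0,0,0,-0.1],[0,0,0,0,0,0,-0.1]]}}

```text
clock: 15.78
position: [0.4689, -0.2185, 0.1627]
orientation: [0.994, -0.106, 0.002, 0.0]
force: [-0.2, 0.3, -1.0]
width: 0.0467
finger_force: 0.0
```

```bash
python3 - <<'E'
from h import *
f,s=grab("wrist","w4");print(s["position"],s["width"],s["force"])
t=np.radians(-12.5);X=np.array([np.cos(t),np.sin(t),0]);d=np.array([.4745,-.2195,0])
p=d-X*(.057+.05);print("push start",p)
plan([p[0],p[1],.15],-12.5)
im=f["img"];g=im.min(2)
print(proj(f,[.4665,-.218,.036],s))
E
```

```text
[ 0.46894416 -0.21847089  0.16274338] 0.04667554334356189 [-0.21629605  0.3199017  -0.98993938]
push start [ 0.37003633 -0.19634096  0.        ]
xang -12.2 tilt 0.05 yaw units 0.0016 shift [-0.838 -0.     0.09 ] pos [ 0.4682 -0.2182  0.1608] j [-0.05 -0.18 -0.25  0.   -1.5   1.4 ]
[[279.99687835 202.4781193 ]]
```

View pics/w4.png

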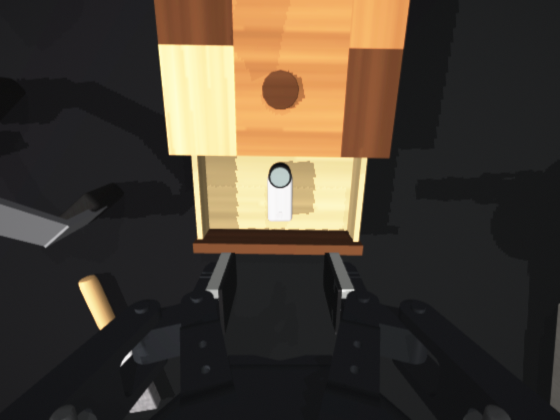

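{"op": "send_rows", "data": {"motion": [[-0.42,0,0,0,0,0,1],[-0.42,0,0,0,0,0,1],[0,0,0.35,0,0,0,1],[0,0,0.35,0,0,0,1],[0,0,0.25,0,0,0,1],[0,0,0.13,0,0,0,1],[0,0,0,0,0,0,1],[0,0,0,0,0,0,1]]}}

```text
clock: 16.82
position: [0.37, -0.1972, 0.0319]
orientation: [0.994, -0.106, 0.0, 0.0]
force: [-0.3, -1.2, 1.5]
width: 0.0001
finger_force: 0.0
```

{"op": "send_rows", "data": {"motion": [[0.15,0,0,0,0,0,1],[0.15,0,0,0,0,0,1],[0.1,0,0,0,0,0,1],[0.1,0,0,0,0,0,1],[0.1,0,0,0,0,0,1],[0.1,0,0,0,0,0,1],[0.1,0,0,0,0,0,1],[0.1,0,0,0,0,0,1],[0.1,0,0,0,0,0,1]]}}

```text
clock: 17.95
position: [0.487, -0.2226, 0.0304]
orientation: [0.994, -0.106, -0.001, 0.0]
force: [-5.9, -0.6, 2.8]
width: -0.0001
finger_force: 3.5
```

```bash
python3 - <<'E'
from h import *
t=np.radians(-12.5);X=np.array([np.cos(t),np.sin(t),0]);s=env.state()
C=np.array([.609,-.2516,0])
print("plinth x of TCP",(s["position"]-C)@X,s["force"]);plan(C-.111*X+[0,0,.03],-12.5)
E
```

```text
plinth x of TCP -0.12539699686851685 [-5.92911433 -0.59977137  2.76742472]
xang -12.2 tilt 0.09 yaw units 0.0016 shift [0.12  0.016 0.004] pos [ 0.487  -0.2226  0.0304] j [-0.05 -0.06 -0.38  0.   -1.25  1.41]
```

{"op": "send_rows", "data": {"motion": [[0.05,0,0,0,0,0,1],[0.04,0,0,0,0,0,1],[0.02,0,0,0,0,0,1],[0,0,0,0,0,0,1]]}}

```text
clock: 18.45
position: [0.5006, -0.225, 0.0306]
orientation: [0.994, -0.106, 0.001, -0.0]
force: [0.2, 0.6, -0.4]
width: 0.0001
finger_force: 0.0
```

{"op": "send_rows", "data": {"motion": [[0.015,0,0,0,0,0,1],[0.015,0,0,0,0,0,1],[0,0,0,0,0,0,1],[0,0,0,0,0,0,1]]}}

```text
clock: 18.95
position: [0.503, -0.2257, 0.0306]
orientation: [0.994, -0.106, -0.0, 0.0]
force: [-1.9, 2.3, 2.1]
width: 0.0
finger_force: 1.2
```

{"op": "send_rows", "data": {"motion": [[-0.3,0,0,0,0,0,1],[-0.3,0,0,0,0,0,1],[0,0,-0.45,0,0,0,0],[0,0,-0.45,0,0,0,-1],[0,0,-0.45,0,0,0,-1],[0,0,-0.45,0,0,0,-1],[0,0,-0.2,0,0,0,-1],[0,0,0,0,0,0,-1]]}}

```text
clock: 19.95
position: [0.4337, -0.2109, 0.2731]
orientation: [0.994, -0.106, 0.002, 0.0]
force: [0.5, -0.1, -0.1]
width: 0.0853
finger_force: 0.0
```

```bash
python3 - <<'E'
from h import *
f,s=grab("wrist","w5")
plan([.5557,-.0034,.25],25)
E
```

```text
xang -12.2 tilt 0.08 yaw units -0.2067 shift [ 1.654 -1.133  0.176] pos [ 0.4333 -0.2106  0.2711] j [-0.03 -0.27 -0.13  0.   -1.71  1.39]
```

View pics/w5.png

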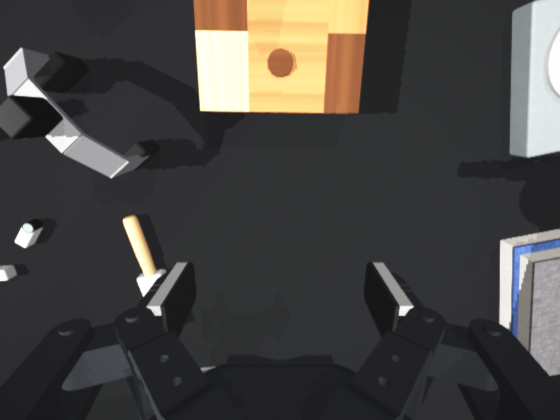

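{"op": "send_rows", "data": {"motion": [[0,0,0,0,0,-0.0413,-1],[0,0,0,0,0,-0.0413,-1],[0,0,0,0,0,-0.0413,-1],[0,0,0,0,0,-0.0413,-1],[0,0,0,0,0,-0.0413,-1],[0.33,-0.227,0,0,0,0,-1],[0.33,-0.227,0,0,0,0,-1],[0.33,-0.227,0.05,0,0,0,-1],[0.33,-0.227,0.05,0,0,0,-1],[0.33,-0.227,0.05,0,0,0,-1],[0,0,0,0,0,0,-1],[0,0,0,0,0,0,-1]]}}

```text
clock: 21.5
position: [0.5545, -0.0037, 0.2513]
orientation: [0.976, 0.216, -0.001, 0.0]
force: [-0.6, -1.0, 0.6]
width: 0.0855
finger_force: 0.0
```

```bash
python3 - <<'E'
from h import *
f,s=grab("wrist","w6");np.savez("pics/w6.npz",**f,s=s["position"],q=s["orientation"])
plan([.5557,-.0034,.125],25);untilt(25);print(proj(f,[.5557,-.0034,.156],s))
E
```

```text
xang 24.9 tilt 0.09 yaw units -0.0004 shift [ 1.200e-02 -1.000e-03  1.058e+00] pos [ 0.5545 -0.0041  0.252 ] j [ 0.36 -0.08  0.01  0.   -1.66  1.65]
rotvec units [ 0.0001  0.0005 -0.0004]
[[280.6245312  208.38998649]]
```

View pics/w6.png

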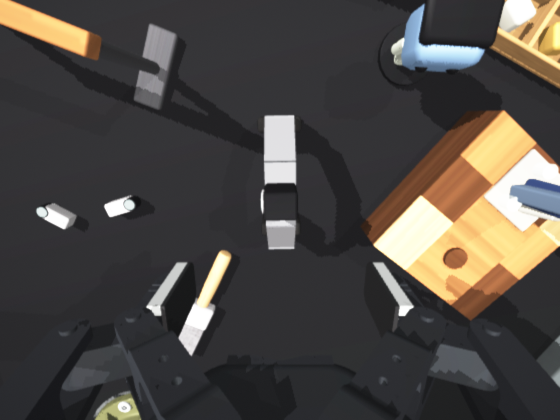

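{"op": "send_rows", "data": {"motion": [[0.01,0,0.35,0,0,0,-1],[0,0,0.35,0,0,0,-1],[0,0,0.25,0,0,0,-1],[0,0,0.13,0,0,0,-1],[0,0,0,0,0,0,-1],[0,0,0,0,0,0,1],[0,0,0,0,0,0,1],[0,0,0,0,0,0,1],[0,0,0,0,0,0,1],[0,0,0,0,0,0,1],[0,0,0,0,0,0,1],[0,0,0,0,0,0,1]]}}

```text
clock: 23.05
position: [0.5563, -0.0031, 0.1238]
orientation: [0.976, 0.216, 0.0, 0.0]
force: [0.2, -0.9, 5.8]
width: 0.0289
finger_force: 60.5
```

{"op": "send_rows", "data": {"motion": [[0,0,-0.15,0,0,0,1],[0,0,-0.35,0,0,0,1],[0,0,-0.4,0,0,0,1],[0,0,-0.4,0,0,0.03,1],[0,0,-0.2,0,0,0.03,1],[0,0,0,0,0,0.03,1],[0,0,0,0,0,0.0267,1],[0,0,0,0,0,0,1]]}}

```text
clock: 24.05
position: [0.5556, -0.0029, 0.3028]
orientation: [0.999, 0.035, -0.001, 0.0]
force: [0.1, -0.0, -1.7]
width: 0.0295
finger_force: 59.7
```

```bash
python3 - <<'E'
from h import *
plan([.5985,.2955,.30],4);untilt(4)
E
```

```text
xang 4.0 tilt 0.11 yaw units 0.0000 shift [ 0.53  -2.456  0.023] pos [ 0.5556 -0.0029  0.3028] j [ 0.36 -0.06  0.12 -0.   -1.75  1.28]
rotvec units [0.     0.0006 0.    ]
```

{"op": "send_rows", "data": {"motion": [[0.06,-0.25,0,0,0,0,1],[0.075,-0.35,0,0,0,0,1],[0.075,-0.35,0,0,0,0,1],[0.075,-0.35,0,0,0,0,1],[0.075,-0.35,0,0,0,0,1],[0.075,-0.35,0,0,0,0,1],[0.06,-0.25,0,0,0,0,1],[0.035,-0.2,0,0,0,0,1],[0,0,0,0,0,0,1],[0,0,0,0,0,0,1]]}}

```text
clock: 25.3
position: [0.599, 0.2943, 0.3026]
orientation: [0.999, 0.035, -0.001, 0.0]
force: [-1.0, 0.2, -2.5]
width: 0.0294
finger_force: 59.8
```

```bash
python3 - <<'E'
from h import *
f,s=grab("wrist");plan([.5985,.2955,.274],4);untilt(4);print(s["width"])
g,_=grab("scene")
for z,x in((.15,0),): 
  e=np.array([[.5905,.4128,.15],[.6065,.1782,.15]]);print(proj(f,e,s),proj(g,e))
cv2.imwrite("pics/w7.png",np.hstack([cv2.resize(f["img"],(400,300)),cv2.resize(g["img"],(400,300))])[:,:,::-1])
im=f["img"].astype(int);m=((im[:,:,0]-im[:,:,2]>80)&(im[:,:,0]>140)).astype(np.uint8)
cs,_=cv2.findContours(m,cv2.RETR_EXTERNAL,cv2.CHAIN_APPROX_SIMPLE)
for c in cs:
  if cv2.contourArea(c)>300: print(cv2.minAreaRect(c),cast(f,cv2.boxPoints(cv2.minAreaRect(c)),.15,s).round(3).tolist())
E
```

```text
xang 4.0 tilt 0.05 yaw units -0.0002 shift [-0.004 -0.013  0.242] pos [0.5991 0.294  0.303 ] j [ 0.76  0.25  0.44  0.   -1.77  0.89]
rotvec units [ 0.0002  0.0002 -0.0002]
0.029360244657073202
[[165.61879599 192.79453438]
 [391.63211376 192.99431465]] [[379.45080392 314.04096726]
 [297.49951772 232.66666456]]
((17.5, 392.0), (44.0, 35.0), 90.0) [[0.339, 0.636, 0.15], [0.342, 0.592, 0.15], [0.264, 0.606, 0.15], [0.261, 0.653, 0.15]]
((9.609745025634766, 348.01220703125), (24.519283294677734, 42.47926712036133), 51.34019470214844) [[0.368, 0.648, 0.15], [0.412, 0.599, 0.15], [0.384, 0.586, 0.15], [0.338, 0.636, 0.15]]
((348.5, 189.0), (18.0, 83.0), 90.0) [[0.614, 0.267, 0.15], [0.62, 0.182, 0.15], [0.601, 0.179, 0.15], [0.595, 0.266, 0.15]]
((207.0, 189.5), (19.0, 88.0), 90.0) [[0.604, 0.415, 0.15], [0.61, 0.325, 0.15], [0.59, 0.324, 0.15], [0.584, 0.416, 0.15]]
```

View pics/w7.png

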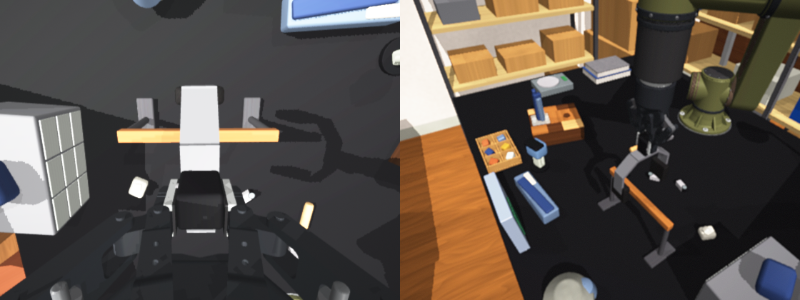

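{"op": "send_rows", "data": {"motion": [[0.02,-0.01,0,0,0,0,1],[0,0,0.3,0,0,0,1],[0,0,0.3,0,0,0,1],[0,0,0.25,0,0,0,1],[0,0,0.15,0,0,0,1],[0,0,0.08,0,0,0,1],[0,0,0.04,0,0,0,1],[0,0,0.02,0,0,0,1],[0,0,0,0,0,0,1],[0,0,0,0,0,0,1]]}}

```text
clock: 26.65
position: [0.6015, 0.2961, 0.1666]
orientation: [0.999, 0.035, 0.0, -0.0]
force: [-0.4, 0.0, -2.1]
width: 0.0294
finger_force: 59.8
```

{"op": "send_rows", "data": {"motion": [[0,0,0.012,0,0,0,1],[0,0,0.012,0,0,0,1],[0,0,0,0,0,0,1],[0,0,0,0,0,0,1]]}}

```text
clock: 27.15
position: [0.6015, 0.296, 0.1638]
orientation: [0.999, 0.035, 0.0, -0.0]
force: [-1.5, -0.3, 2.1]
width: 0.0291
finger_force: 60.1
```

{"op": "send_rows", "data": {"motion": [[0,0,0,0,0,0,0.2],[0,0,0,0,0,0,0],[0,0,0,0,0,0,-0.3],[0,0,0,0,0,0,-0.6],[0,0,0,0,0,0,-0.8],[0,0,0,0,0,0,-0.8],[0,0,-0.1,0,0,0,-0.8],[0,0,-0.3,0,0,0,-0.8],[0,0,-0.4,0,0,0,-0.8],[0,0,-0.2,0,0,0,-0.8],[0,0,0,0,0,0,-0.8],[0,0,0,0,0,0,-0.8]]}}

```text
clock: 28.65
position: [0.6012, 0.2961, 0.2825]
orientation: [0.999, 0.035, -0.001, 0.0]
force: [-0.2, 0.3, -1.5]
width: 0.0768
finger_force: 0.0
```

```bash
python3 - <<'E'
from h import *
f,s=grab("wrist");g,_=grab("scene")
c=g["img"][70:370,100:500]
cv2.imwrite("pics/w8.png",np.hstack([cv2.resize(f["img"],(400,300)),c])[:,:,::-1]);print(s["position"],s["width"])
E
```

```text
[0.60117979 0.29609161 0.28254433] 0.07675019541252015
```

View pics/w8.png

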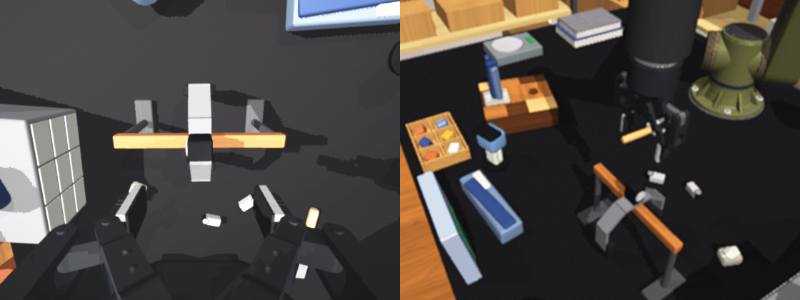

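The wrist view shows the lamp box at about (200,143), astride the bar and square to it. In the scene view the plinth's drawer is flush.

```bash
python3 -c "
from h import *
print(env.job_done())"
```

```text
the job is handed in; nothing more can be done
None
```

The job is handed in: the largest loupe is in the drawer, the drawer is pushed shut, the head lamp hangs astride the rail, and the figure and stone were not touched; the hand-in gave no verdict.

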